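Feed three dowels and chock the row

ROBOT

A 6-joint arm with a two-finger parallel gripper is mounted at the origin on the work surface. World frame = base frame: x ahead of the robot, y to its left, z up, the work surface at z = 0. Lengths are in m, angles in degrees, forces in N, time in s.
With the tool pointing down it reaches from about 0.275 to 0.825 m from the base axis. Payload 4.9 kg.
Tool frame: the origin (TCP) lies at the very end of the fingers, on their centre line; the grasp point (between the pads) lies 19 mm behind it; z points along the fingers, y is the line along which they close (so a half turn about z gives the same grasp; the last joint's range is limited). The gripper opens to 85 mm and grips with 20 to 120 N. Pads are 22 mm wide; open, the fingers measure 114 mm over their backs; the gripper's body (76 mm by 85 mm) begins 54 mm behind the grasp point. The pads swing forward as they close: fully open they stand 13 mm farther back than shut.
Start: joints at [69.316, 18.69, -11.035, 60.275, 0, 82.311], TCP at [0.124, 0.536, 0.231] pointing down, gripper open.
Joint ranges: [-152.03, 152.03], [-55.5, 102.48], [-74.3, 77.21], [-110.64, 120.58], [-84.22, 78.4], [-180, 180]. Speed limits (degrees/s): [147.25, 147.25, 180, 180, 180, 180].

INTERFACE

Orientations are given as a 3x3 rotation matrix whose columns are the frame's x, y, z axes.
In Python, from workcell import ctrl gives the robot as it stands.
- The arm moves only by the tool move_arm, never from a script. Its argument "motion" is a list that holds one entry, the list of rows, each a list of 5 numbers: the gripper's target within -1 to 1 (fully open at 1, half-way at 0, shut at -1), then the shift along the tool's x, y, z in mm, then the turn about the tool's z in rad. In form: [[[hand, x, y, z, twist], ...]]. A call has 1 to 10 rows; each row shifts and turns the commanded pose from where the row before left it, along the tool's axes as they then stand; what a row does not reach is not made up. A row lasts 1/12 s, in which the tool goes at most 41.7 mm and 7.16 degrees, less where a joint would pass 70% of its speed; a pose out of reach is approached as far as the arm can. A call with a gripper value outside its range is refused whole. The fingers move at their own pace and stop on an object; "newtons" is the grip in N (left out, the last holds). Time passes only in rows, so rows that do not move let the fingers close. It gives the time, the measured TCP pose, the force, the opening and the grip force at its end, in the units of the state.
- ctrl.get_obs(): the state, without advancing time (a new reading comes with each control period).
- ctrl.capture(name): name is "scene" or "top" or "wrist"; returns a dict with "pixels" (480x640x3 uint8, red, green, blue), "depth" (480x640 float32, m along the optical axis (not along the pixel's ray), 0 where there is no reading), "K" (3x3 intrinsics, pixels), "eye" and "rotation" of the camera in the world; the wrist camera has in their place "T_tool_cam" (4x4, takes a point from camera to tool coordinates, whose origin is the TCP and whose axes are the flange's). Camera axes: x right, y down, z forward; pixel columns grow to the right and rows downward; lengths in m; the calibration is good to about 2 mm. A picture is of the moment at which its call begins: read the wrist's pose just before it.
- ctrl.job_done(): hands the job in; it is judged then, once.
The state is a dict: "t": time; "q": joint angles; "qd": joint speeds; "joint_efforts": joint torques, N m; "eef_pos": TCP position; "tcp_rot": TCP orientation; "wrist_force": force on the tool from outside, world axes, zero at the start; "ft_torque": the same for the moment, N m; "opening": finger opening in m; "grasp_force": force on a finger pad.
Only numpy, scipy, OpenCV 4.12 (cv2) and the standard library are available. Lean on these libraries where they do the work, as an engineer would, in place of code of your own. Each camera call takes 0.05 s, during which the arm holds its last target. There are 200 camera calls.

TASK

Count three dowels out of the dowel feeder: press its red sprung lever fully down and let it come all the way back up, exactly three times, so that three dowels roll down the rack and no fourth one comes out. Then stand the yellow chock upright on the rack behind the third dowel, square across the rack and snug against it, so that the row is held closed up against the rubber end stop, and let go.

Things in the scene. Friction and masses are not known exactly. Their poses are not given: they have to be found in the camera images.
- feeder: Dowel feeder fixed to the bench, base board 150 (x) by 385 (y) mm; origin on the bench under the magazine's centre, z up. Dowels lie along its x and come out towards its +y. The magazine (52 mm long in y, 185 mm high, plywood and aluminium) holds an upright pile of five dowels; the red lever is behind it at -y, the grey sloping rack in front at +y.
- rack_start (a point): Middle of the rack deck's upper edge, at the foot of the magazine: y = 16 mm, z = 40 mm in the feeder's frame. The deck runs straight from here down to rack_end (0.085 rad), 128 mm wide between two aluminium side rails that rise about 20 mm over it.
- rack_end (a point): Middle of the rack deck's lower end, at the foot of the black rubber end stop's face: y = 250 mm, z = 20 mm in the feeder's frame. The stop rises 45 mm over the deck. Dowels roll down to it by themselves.
- lever (a joint): Lever, rad: 0 = up (rest), 0.5 = fully down (hard stop). Pressing drives a pusher that shoves the lowest dowel out (it goes between 0.3 and 0.42) and holds the rest back; a spring lifts the lever again and the pile then drops one place. Pivot axis: along the feeder's x, at y = -75, z = 105 mm in its frame. 5 to 12 N on the pad push it down.
- lever_pad (a point): Centre of the top face of the lever's red pad, 60 (feeder x) by 44 mm, on an arm of 125 mm from the pivot to the pad's middle, 8 mm under this face. At rest it is about 144 mm above the bench and slopes up away from the magazine by 0.25 rad; fully down it is about 82 mm above the bench, sloping 0.25 rad the other way.
- dowel1_center (a point): Centre of the lowest dowel in the pile, the first to come out: beech, round, 30 mm diameter, 120 mm long, about 55 g. All five dowels look alike.
- dowel2_center (a point): Centre of the second dowel from below, same size.
- dowel3_center (a point): Centre of the third dowel from below, same size.
- dowel4_center (a point): Centre of the fourth dowel from below, same size; it must stay in the magazine.
- dowel5_center (a point): Centre of the top dowel, same size; it must stay in the magazine.
- chock_mid (a point): Loose yellow chock, about 0.3 kg, standing on the bench on the robot's side of the rack: a bar 104 (its x) by 34 (its y) by 26 mm high with an upright grip tab in the middle of its top. This point is the bar's centre, 13 mm above its underside; z up. A half turn makes no difference to it.
- chock_tab (a point): Centre of the chock's grip tab, 48 mm above the chock's underside: the tab is 40 mm wide (along the chock's x) by 16 mm (along its y) and stands from 26 to 71 mm above the underside. Gripped across its 40 mm width, the fingers stay within the bar's length.
There are look-alikes about, which are no part of the job. What is shaped like the part that bears dowel5_center but blue is not meant.

How it is judged:
By the outcome, as a careful person would: the job done as asked, in the order asked, and still so for the second after the job is handed in, with the robot touching nothing.
It also fails if it takes over 54 s, if anything falls off the work surface, if the arm or the gripper's body presses on something with over 40 N, if the wrist force passes 120 N, or if a joint passes its speed limit or range.

## Working session

There is one attempt and no reset: what is moved stays moved. The work goes in short steps, Python scripts to look and compute and a tool call to move; the robot and the scene stay as the last step left them, time stands still between calls to the robot, and variables do not carry over. Pictures are saved under pics/ and viewed, at most 10 in all, crops included, and the job is handed in when it is done.

Besides the shell and the picture viewer there is one more tool, called after "Call:" as name([rows], argument=value, ...), one row to a line, values as JSON. move_arm: Moves the arm, as the interface text tells. Its arguments: {"type":"object","properties":{"motion":{"type":"array"},"newtons":{"type":"number"}},"required":["motion"]}

```bash
mkdir -p pics; cat > h.py <<'E'
import numpy as np, cv2
from workcell import ctrl
np.set_printoptions(precision=4,suppress=True)
def cap(n):
    o=ctrl.get_obs(); c=ctrl.capture(n)
    if 'T_tool_cam' in c:
        T=np.eye(4);T[:3,:3]=o['tcp_rot'];T[:3,3]=o['eef_pos'];T=T@c['T_tool_cam']
        c['eye']=T[:3,3];c['rotation']=T[:3,:3]
    d=c['depth'];K=c['K'];v,u=np.mgrid[:480,:640]
    P=np.stack([(u-K[0,2])/K[0,0]*d,(v-K[1,2])/K[1,1]*d,d],-1)
    c['W']=P@np.array(c['rotation']).T+np.array(c['eye']); c['W'][d==0]=np.nan
    return c
def save(c,n): cv2.imwrite('pics/'+n,c['pixels'][:,:,::-1])
E
python3 - <<'E'
from h import *
for n in ('scene','top'):
    c=cap(n);save(c,n+'1.png');np.savez('/tmp/'+n,**{k:c[k] for k in('pixels','W')}); print(n,c['eye'])
print(ctrl.get_obs())
E
```

```text
scene [ 1.0905 -0.3869  0.6799]
top [0.5374 0.0626 0.9828]
{'t': 0.1, 'q': array([ 69.3174,  18.7278, -11.0868,  60.2752,   0.0007,  82.3104]), 'qd': array([-0.0494, -0.1135,  0.1179,  0.037 , -0.0429, -0.0929]), 'joint_efforts': array([  0.0018, -44.4238,  26.3038,   0.0079,  -0.0001,   0.    ]), 'eef_pos': array([0.1235, 0.5354, 0.2306]), 'tcp_rot': array([[-0.9744,  0.2248, -0.0006],
       [ 0.2248,  0.9744, -0.0015],
       [ 0.0002, -0.0016, -1.    ]]), 'wrist_force': array([-0.1298, -0.0225,  0.2564]), 'ft_torque': array([-0.0195, -0.0215, -0.0219]), 'grasp_force': 0.0, 'opening': 0.0852836013976911}
```

View pics/scene1.png

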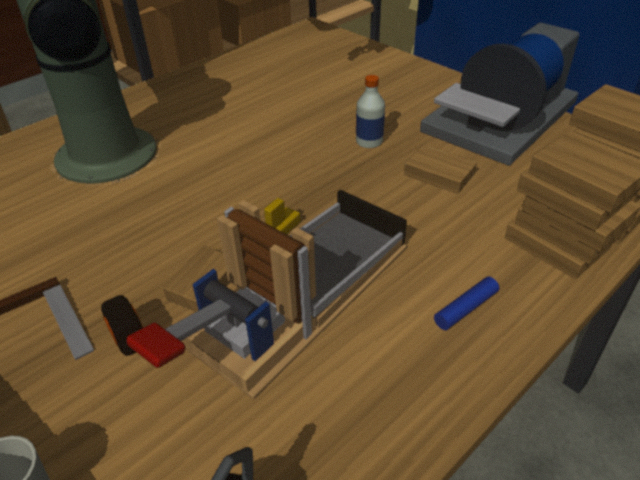

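View pics/top1.png

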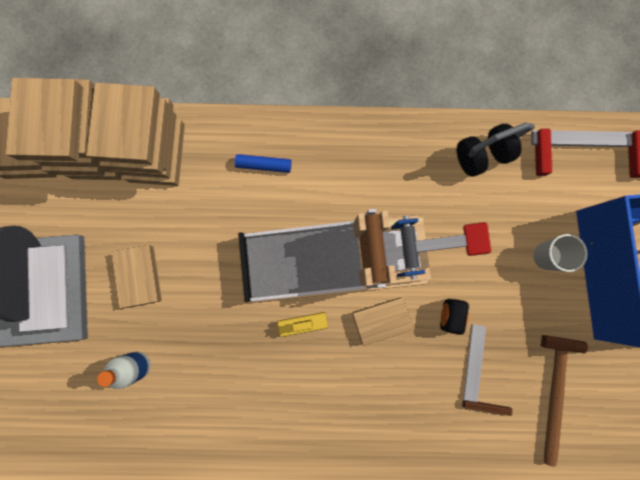

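Scene view: the feeder is in the middle, with the red pad at (157,343) and the yellow chock behind the magazine at (280,215). Top view: pad (478,239), magazine with brown dowel top (376,248), rack (305,262), black end stop (244,266), chock (302,324). The red blocks at (545,152) and (636,154) belong to a clamp and the blue rod at (263,163) is a look-alike. The pad at (478,239) is the one meant, because it sits on the arm leading to the feeder.

```bash
python3 - <<'E'
from h import *
d=np.load('/tmp/top.npz');p=d['pixels'];W=d['W'];hsv=cv2.cvtColor(p,cv2.COLOR_RGB2HSV)
def comp(m,seed,name):
    n,l,s,c=cv2.connectedComponentsWithStats(m.astype(np.uint8));k=l==l[seed[1],seed[0]]
    q=W[k];q=q[~np.isnan(q[:,0])];r=cv2.minAreaRect((q[:,:2]*1000).astype(np.float32))
    print(name,len(q),'med',np.median(q,0),'rect mm',r,'z',np.percentile(q[:,2],[5,50,95]));return q
H,S,V=hsv[...,0],hsv[...,1].astype(int),hsv[...,2].astype(int)
pad=comp(((H<6)|(H>174))&(S>170)&(V>60),(480,240),'pad')
A=np.c_[pad[:,:2],np.ones(len(pad))];print('padplane',np.linalg.lstsq(A,pad[:,2],rcond=None)[0])
ch=comp((H>22)&(H<33)&(S>170)&(V>60),(318,322),'chock')
for a,b in((.015,.035),(.06,.08)):
    q=ch[(ch[:,2]>a)&(ch[:,2]<b)]
    if len(q)>5: print(a,len(q),cv2.minAreaRect((q[:,:2]*1000).astype(np.float32)),np.median(q[:,2]))
# dark end stop
z=W[...,2]; x=W[...,0];y=W[...,1]
m=(V<45)&(z>.045)&(z<.09); u=np.mgrid[:480,:640][1];v=np.mgrid[:480,:640][0]
m&=(u>230)&(u<262)&(v>220)&(v<310);q=W[m];print('stop',len(q),cv2.minAreaRect((q[:,:2]*1000).astype(np.float32)),np.median(q[:,2]))
# deck fit
m=(u>262)&(u<345)&(v>243)&(v<285);q=W[m];q=q[~np.isnan(q[:,0])]
c=np.linalg.lstsq(np.c_[q[:,:2],np.ones(len(q))],q[:,2],rcond=None)[0];print('deck',c,np.hypot(*c[:2]),np.degrees(np.arctan2(-c[1],-c[0])))
# rails from height above deck
h=z-(c[0]*x+c[1]*y+c[2]);m=(h>.012)&(h<.028)&(u>255)&(u<350)&(v>215)&(v<305)
for nm,mm in(('far',m&(v<250)),('near',m&(v>275))):
    q=W[mm];print(nm,len(q),q.mean(0),cv2.fitLine((q[:,:2]*1000).astype(np.float32),cv2.DIST_L1,0,.01,.01).ravel())
# magazine top
m=(z>.15)&(z<.21)&(u>340)&(u<420)&(v>190)&(v<310);q=W[m];print('mag',len(q),cv2.minAreaRect((q[:,:2]*1000).astype(np.float32)),np.percentile(q[:,2],[50,95]))
E
```

```text
pad 689 med [ 0.638  -0.2386  0.1416] rect mm ((637.93701171875, -239.1329803466797), (57.358673095703125, 40.37533950805664), 7.212982177734375) z [0.1359 0.1416 0.1464]
padplane [ 0.0312 -0.245   0.063 ]
chock 705 med [0.4677 0.0862 0.0249] rect mm ((466.21630859375, 86.9203109741211), (30.98524284362793, 99.6833267211914), 11.635385513305664) z [0.0214 0.0249 0.0702]
0.015 523 ((466.21630859375, 86.9203109741211), (30.98524284362793, 99.6833267211914), 11.635385513305664) 0.023939179295237145
0.06 163 ((465.86090087890625, 86.03815460205078), (15.648058891296387, 39.6085205078125), 11.727641105651855) 0.06867988261917635
stop 338 ((581.2955322265625, 205.36721801757812), (134.20433044433594, 8.804423332214355), 7.269420146942139) 0.06251563717569675
deck [ 0.011  -0.0848  0.0288] 0.08550881333057983 97.36833731569824
far 323 [0.6636 0.0895 0.0482] [  0.1255  -0.9921 670.0735  37.5481]
near 279 [0.5294 0.0867 0.0477] [  0.1243  -0.9922 523.8084 131.3761]
mag 1753 ((613.5645141601562, -46.20677947998047), (139.50332641601562, 52.60762023925781), 7.032001972198486) [0.1836 0.1869]
```

The measurements agree: the magazine centre, stop and pad give one feeder frame with origin (613.5,-46.2) mm and yaw 7.2°. The candidates for the red pad are (478,239), (545,152) and (636,154) in the top view. Only the first has the right size (57x40), height (142) and slope (0.245). I'll confirm it in one crop.

```bash
python3 -c "
import cv2;i=cv2.imread('pics/top1.png')[180:350,230:500];cv2.imwrite('pics/crop1.png',cv2.resize(i,None,fx=2.9,fy=2.9,interpolation=cv2.INTER_CUBIC))"
```

```text
(no output)
```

View pics/crop1.png

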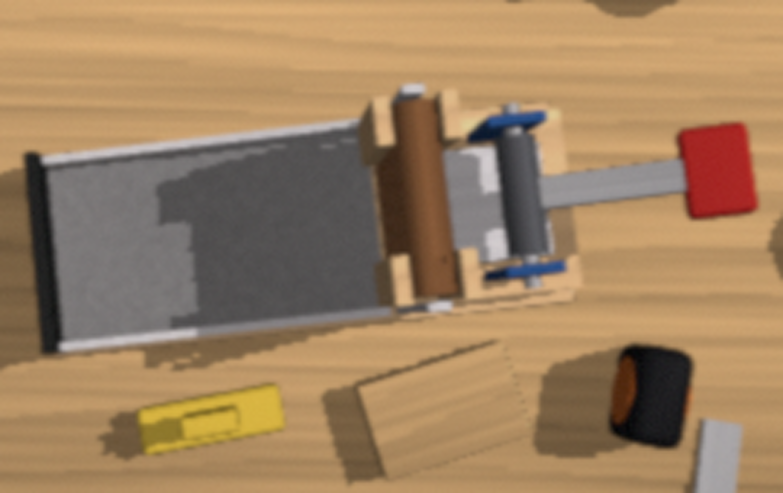

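Call:
move_arm([
  [[-1, 0, 0, 0, -0.118], [-1, 0, 0, 0, -0.118], [-1, 0, 0, 0, -0.117], [-1, -16.5, -33.3, 0, 0], [-1, -16.5, -33.3, 0, 0], [-1, -16.5, -33.3, 0, 0], [-1, -16.5, -33.3, 0, 0], [-1, -16.5, -33.3, 0, 0], [-1, -16.5, -33.3, 0, 0], [-1, -16.5, -33.3, 0, 0]],
], newtons=40)

```text
t: 0.93
eef_pos: [0.2679, 0.3175, 0.2311]
tcp_rot: [[-0.992, -0.127, -0.0], [-0.127, 0.992, -0.0], [0.0, -0.0, -1.0]]
wrist_force: [0.9, -0.6, 0.1]
opening: -0.0
grasp_force: 0.0
```

The crop shows the red pad (718,170) joined by the grey arm to the feeder's pivot. The yellow chock with its tab is at (210,420), beside the empty rack.

Call:
move_arm([
  [[-1, -16.5, -33.3, 0, 0], [-1, -16.5, -33.3, 0, 0], [-1, -16.5, -33.3, 0, 0], [-1, -16.5, -33.3, 0, 0], [-1, -16.5, -33.3, 0, 0], [-1, -16.5, -33.3, 0, 0], [-1, -16.5, -33.3, 0, 0], [-1, -16.5, -33.3, 0, 0], [-1, -16.5, -33.3, 0, 0], [-1, -16.5, -33.3, 0, 0]],
])

```text
t: 1.77
eef_pos: [0.4736, 0.0078, 0.231]
tcp_rot: [[-0.992, -0.125, -0.0], [-0.125, 0.992, 0.0], [0.0, 0.0, -1.0]]
wrist_force: [1.0, 0.8, -0.3]
opening: -0.0001
grasp_force: 0.0
```

Call:
move_arm([
  [[-1, -16.5, -33.3, 0, 0], [-1, -16.5, -33.3, 0, 0], [-1, -16.5, -33.3, 0, 0], [-1, -16.5, -33.3, 0, 0], [-1, -16.5, -33.3, 0, 0], [-1, -16.5, -33.3, 0, 0], [-1, -16.5, -33.3, 0, 0], [-1, -16.5, -33.3, 0, 0], [-1, 0, 0, 20, 0], [-1, 0, 0, 20, 0]],
])

```text
t: 2.6
eef_pos: [0.6394, -0.241, 0.1908]
tcp_rot: [[-0.992, -0.123, 0.003], [-0.123, 0.992, -0.001], [-0.002, -0.002, -1.0]]
wrist_force: [-0.1, 0.4, -0.4]
opening: 0.0001
grasp_force: 0.0
```

Call:
move_arm([
  [[-1, 0, 0, 14, 0], [-1, 0, 0, 14, 0], [-1, 0, 0, 12, 0], [-1, 0, 0, 10, 0], [-1, 0, 0, 10, 0], [-1, 0, 0, 10, 0], [-1, 0, 0, 10, 0], [-1, 0, 0, 10, 0], [-1, 0, 0, 8, 0], [-1, 0, 0, 0, 0]],
])

```text
t: 3.43
eef_pos: [0.6383, -0.2409, 0.0938]
tcp_rot: [[-0.992, -0.124, 0.002], [-0.124, 0.992, -0.005], [-0.001, -0.006, -1.0]]
wrist_force: [-1.2, -5.7, 6.4]
opening: -0.0
grasp_force: 3.5
```

Call:
move_arm([
  [[-1, 0, 0, 3, 0], [-1, 0, 0, 2, 0], [-1, 0, 0, 0, 0]],
])

```text
t: 3.68
eef_pos: [0.6383, -0.2406, 0.0897]
tcp_rot: [[-0.992, -0.125, 0.002], [-0.125, 0.992, -0.005], [-0.001, -0.005, -1.0]]
wrist_force: [-1.7, -5.0, 6.0]
opening: -0.0001
grasp_force: 3.7
```

Call:
move_arm([
  [[-1, 0, 0, 2, 0], [-1, 0, 0, 2, 0], [-1, 0, 0, 0, 0]],
])

```text
t: 3.93
eef_pos: [0.6382, -0.2401, 0.0857]
tcp_rot: [[-0.992, -0.125, 0.002], [-0.125, 0.992, -0.004], [-0.001, -0.004, -1.0]]
wrist_force: [-1.8, -3.6, 7.6]
opening: 0.0004
grasp_force: 3.8
```

Call:
move_arm([
  [[-1, 0, 0, 2, 0], [-1, 0, 0, 0, 0]],
])

```text
t: 4.1
eef_pos: [0.6382, -0.2398, 0.0837]
tcp_rot: [[-0.992, -0.125, 0.001], [-0.125, 0.992, -0.003], [-0.001, -0.004, -1.0]]
wrist_force: [-1.9, -3.1, 7.2]
opening: -0.0003
grasp_force: 3.9
```

Call:
move_arm([
  [[-1, 0, 0, 2, 0], [-1, 0, 0, 0, 0]],
])

```text
t: 4.27
eef_pos: [0.6383, -0.2398, 0.0835]
tcp_rot: [[-0.992, -0.125, 0.002], [-0.125, 0.992, -0.004], [-0.002, -0.004, -1.0]]
wrist_force: [-5.0, -1.6, 14.2]
opening: -0.0002
grasp_force: 7.4
```

Call:
move_arm([
  [[-1, 0, 0, 1.5, 0], [-1, 0, 0, 0, 0]],
])

```text
t: 4.43
eef_pos: [0.6384, -0.2398, 0.0833]
tcp_rot: [[-0.992, -0.125, 0.003], [-0.125, 0.992, -0.004], [-0.002, -0.005, -1.0]]
wrist_force: [-7.0, -0.7, 21.3]
opening: -0.0
grasp_force: 10.7
```

Call:
move_arm([
  [[-1, 0, 0, -8, 0], [-1, 0, 0, -12, 0], [-1, 0, 0, -14, 0], [-1, 0, 0, -14, 0], [-1, 0, 0, -14, 0], [-1, 0, 0, -14, 0], [-1, 0, 0, -4, 0], [-1, 0, 0, 0, 0], [-1, 0, 0, 0, 0], [-1, 0, 0, 0, 0]],
])

```text
t: 5.27
eef_pos: [0.637, -0.2376, 0.1575]
tcp_rot: [[-0.992, -0.126, -0.002], [-0.126, 0.992, 0.001], [0.002, 0.001, -1.0]]
wrist_force: [-0.3, -0.2, 0.3]
opening: -0.0
grasp_force: 0.0
```

```bash
cat > chk.py <<'E'
from h import *
import sys
c=cap('top');save(c,sys.argv[1]);W=c['W']
f=np.array([.6135,-.0462]);R=np.array([[.992,-.1253],[.1253,.992]])
L=(W[...,:2]-f)@R; y=L[...,1];x=L[...,0]
m=(abs(x)<.05)&(y>.03)&(y<.249);h=W[...,2]-(.020+(.25-y)*.0855)
for a in np.arange(.03,.25,.01):
    k=m&(y>=a)&(y<a+.01);print('%.2f:%.0f'%(a,1000*np.nanmedian(h[k])) if k.any() else '-',end=' ')
k=(abs(x)<.02)&(abs(y+.194)<.01);print('\npad z',np.nanmedian(W[k][:,2]))
k=(abs(x)<.03)&(abs(y)<.012);print('pile top z',np.nanmax(W[k][:,2]))
E
python3 chk.py t2.png
```

```text
0.03:-2 0.04:-2 0.05:-2 0.06:-2 0.07:-2 0.08:-2 0.09:-2 0.10:-2 0.11:-2 0.12:-2 0.13:-2 0.14:-2 0.15:-2 0.16:-2 0.17:-2 0.18:-2 0.19:-2 0.20:-2 0.21:-2 0.22:22 0.23:28 0.24:25 
pad z 0.1381698237346669
pile top z 0.15909642697710014
```

One dowel is at the stop and the pile is down to four. Pressing again over the same stroke.

Call:
move_arm([
  [[-1, 0, 0, 12, 0], [-1, 0, 0, 12, 0], [-1, 0, 0, 10, 0], [-1, 0, 0, 10, 0], [-1, 0, 0, 10, 0], [-1, 0, 0, 10, 0], [-1, 0, 0, 8, 0], [-1, 0, 0, 5, 0], [-1, 0, 0, 3, 0], [-1, 0, 0, 0, 0]],
])

```text
t: 6.15
eef_pos: [0.6389, -0.2399, 0.0831]
tcp_rot: [[-0.992, -0.125, 0.004], [-0.125, 0.992, -0.004], [-0.003, -0.005, -1.0]]
wrist_force: [-7.8, 0.2, 27.9]
opening: -0.0001
grasp_force: 13.3
```

Call:
move_arm([
  [[-1, 0, 0, -8, 0], [-1, 0, 0, -12, 0], [-1, 0, 0, -14, 0], [-1, 0, 0, -14, 0], [-1, 0, 0, -14, 0], [-1, 0, 0, -14, 0], [-1, 0, 0, -4, 0], [-1, 0, 0, 0, 0], [-1, 0, 0, 0, 0], [-1, 0, 0, 0, 0]],
])

```text
t: 6.98
eef_pos: [0.6368, -0.2376, 0.157]
tcp_rot: [[-0.992, -0.126, -0.002], [-0.126, 0.992, 0.001], [0.002, 0.001, -1.0]]
wrist_force: [-0.5, 0.7, -0.2]
opening: -0.0004
grasp_force: 0.0
```

```bash
python3 chk.py t3.png
```

```text
0.03:-2 0.04:-2 0.05:-2 0.06:-2 0.07:-2 0.08:-2 0.09:-2 0.10:-2 0.11:-2 0.12:-2 0.13:-2 0.14:-2 0.15:-2 0.16:-2 0.17:-2 0.18:-2 0.19:23 0.20:28 0.21:25 0.22:23 0.23:28 0.24:25 
pad z 0.13789863855773465
pile top z 0.128693282635861
```

Two are out and the pile has dropped to three. Third press.

Call:
move_arm([
  [[-1, 0, 0, 12, 0], [-1, 0, 0, 12, 0], [-1, 0, 0, 10, 0], [-1, 0, 0, 10, 0], [-1, 0, 0, 10, 0], [-1, 0, 0, 10, 0], [-1, 0, 0, 8, 0], [-1, 0, 0, 5, 0], [-1, 0, 0, 3, 0], [-1, 0, 0, 0, 0]],
])

```text
t: 7.87
eef_pos: [0.6388, -0.2395, 0.0832]
tcp_rot: [[-0.992, -0.125, 0.004], [-0.125, 0.992, -0.004], [-0.003, -0.004, -1.0]]
wrist_force: [-8.7, 1.0, 28.6]
opening: -0.0001
grasp_force: 13.6
```

Call:
move_arm([
  [[-1, 0, 0, -8, 0], [-1, 0, 0, -12, 0], [-1, 0, 0, -14, 0], [-1, 0, 0, -14, 0], [-1, 0, 0, -14, 0], [-1, 0, 0, -14, 0], [-1, 0, 0, -4, 0], [-1, 0, 0, -20, 0], [-1, 0, 0, -30, 0], [-1, 0, 0, -30, 0]],
])

```text
t: 8.7
eef_pos: [0.6363, -0.2372, 0.2368]
tcp_rot: [[-0.992, -0.126, -0.005], [-0.126, 0.992, 0.003], [0.004, 0.003, -1.0]]
wrist_force: [1.7, -0.2, 1.2]
opening: 0.0001
grasp_force: 0.0
```

```bash
python3 chk.py t4.png
```

```text
0.03:-2 0.04:-2 0.05:-2 0.06:-2 0.07:-2 0.08:-2 0.09:-2 0.10:-2 0.11:-2 0.12:-2 0.13:-2 0.14:-2 0.15:-2 0.16:22 0.17:28 0.18:25 0.19:23 0.20:28 0.21:25 0.22:23 0.23:28 0.24:25 
pad z 0.14041825334117847
pile top z 0.09814356087484222
```

Three dowels are out with their crowns at y = 175, 205 and 235 mm, and two are left in the magazine. On to the chock.

Call:
move_arm([
  [[1, 12.8, 34.3, 0, 0], [1, 12.8, 34.3, 0, 0], [1, 12.8, 34.3, 0, 0], [1, 12.8, 34.3, 0, 0], [1, 12.8, 34.3, 0, 0], [1, 12.8, 34.3, 0, 0], [1, 12.8, 34.3, 0, 0], [1, 12.8, 34.3, 0, 0], [1, 12.8, 34.3, 0, 0], [1, 12.8, 34.3, 0, 0]],
])

```text
t: 9.58
eef_pos: [0.4657, 0.0876, 0.2374]
tcp_rot: [[-0.992, -0.126, -0.002], [-0.126, 0.992, 0.0], [0.002, 0.001, -1.0]]
wrist_force: [1.7, -0.1, -0.0]
opening: 0.0851
grasp_force: 0.0
```

Call:
move_arm([
  [[1, 0, 0, 25, -0.079], [1, 0, 0, 30, 0], [1, 0, 0, 30, 0], [1, 0, 0, 0, 0], [1, 0, 0, 0, 0]],
])

```text
t: 10.0
eef_pos: [0.4654, 0.0862, 0.1521]
tcp_rot: [[-0.979, -0.204, -0.005], [-0.204, 0.979, 0.0], [0.005, 0.001, -1.0]]
wrist_force: [0.0, -0.0, 1.1]
opening: 0.085
grasp_force: 0.0
```

```bash
python3 - <<'E'
from h import *
c=cap('wrist');save(c,'w1.png');p=c['pixels'];W=c['W'];hsv=cv2.cvtColor(p,cv2.COLOR_RGB2HSV);H,S,V=[hsv[...,i].astype(int) for i in range(3)]
m=(H>20)&(H<34)&(S>150)&(V>50)&(W[...,0]<.52)
for a,b in((.018,.032),(.062,.08)):
    q=W[m&(W[...,2]>a)&(W[...,2]<b)]
    print(len(q),cv2.minAreaRect((q[:,:2]*1000).astype(np.float32)) if len(q)>5 else '',np.median(q,0))
print(ctrl.get_obs()['eef_pos'],ctrl.get_obs()['tcp_rot'])
E
```

```text
4468 ((465.7438049316406, 85.25508117675781), (34.24580383300781, 104.16915130615234), 11.421086311340332) [0.46   0.0819 0.0261]
1687 ((465.69317626953125, 85.30976104736328), (16.3485050201416, 39.6552734375), 11.325068473815918) [0.4643 0.0849 0.071 ]
[0.467  0.0861 0.1537] [[-0.9791 -0.2036 -0.0019]
 [-0.2036  0.9791  0.0001]
 [ 0.0018  0.0005 -1.    ]]
```

View pics/w1.png

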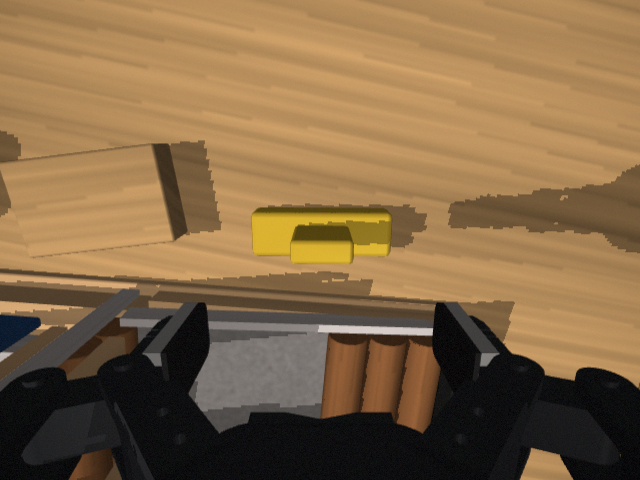

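The wrist view shows the chock with its tab at (320,245) and three dowels at the stop, around (330–435,375). The tab is at (465.7,85.3) mm with its top at 71 mm, so I'm going down and gripping.

Call:
move_arm([
  [[1, 1, -0.8, 20, 0], [1, 0, 0, 25, 0], [1, 0, 0, 25, 0], [1, 0, 0, 20, 0], [1, 0, 0, 15, 0], [1, 0, 0, 10, 0], [1, 0, 0, 6, 0], [-1, 0, 0, 0, 0], [-1, 0, 0, 0, 0], [-1, 0, 0, 0, 0]],
], newtons=50)

```text
t: 10.88
eef_pos: [0.4679, 0.0851, 0.034]
tcp_rot: [[-0.979, -0.204, 0.002], [-0.204, 0.979, 0.0], [-0.002, -0.0, -1.0]]
wrist_force: [0.6, -0.2, -0.5]
opening: 0.0517
grasp_force: 0.0
```

Call:
move_arm([
  [[-1, 0, 0, 0, 0], [-1, 0, 0, 0, 0], [-1, 0, 0, 0, 0], [-1, 0, 0, 0, 0]],
])

```text
t: 11.22
eef_pos: [0.4679, 0.0855, 0.034]
tcp_rot: [[-0.979, -0.204, 0.003], [-0.204, 0.979, 0.001], [-0.003, 0.0, -1.0]]
wrist_force: [-0.6, 1.1, 6.0]
opening: 0.0395
grasp_force: 51.3
```

The tab is gripped at 39.5 mm. Lift, turn and carry over the rack.

Call:
move_arm([
  [[-1, 0, 0, -15, 0], [-1, 0, 0, -25, 0], [-1, 0, 0, -25, 0], [-1, 0, 0, -25, 0.08], [-1, 0, 0, 0, 0.11], [-1, 0, 0, 0, 0.11], [-1, 0, 0, 0, 0.11], [-1, 0, 0, 0, 0.11], [-1, 0, 0, 0, 0.11], [-1, 0, 0, 0, 0.11]],
])

```text
t: 12.05
eef_pos: [0.4663, 0.085, 0.1229]
tcp_rot: [[-0.858, 0.514, -0.0], [0.514, 0.858, -0.0], [0.0, -0.0, -1.0]]
wrist_force: [0.0, 0.3, -3.6]
opening: 0.0396
grasp_force: 51.1
```

Call:
move_arm([
  [[-1, 0, 0, 0, 0.11], [-1, 0, 0, 0, 0.11], [-1, 0, 0, 0, 0.11], [-1, 0, 0, 0, 0.11], [-1, 0, 0, 0, 0.11], [-1, 0, 0, 0, 0.11], [-1, 0, 0, 0, 0.11], [-1, 0, 0, 0, 0.09], [-1, 0, 0, 0, 0.049], [-1, 0, 0, 0, 0]],
])

```text
t: 12.88
eef_pos: [0.4664, 0.0851, 0.1228]
tcp_rot: [[-0.126, 0.992, -0.0], [0.992, 0.126, -0.0], [-0.0, -0.0, -1.0]]
wrist_force: [-1.3, 0.5, -3.4]
opening: 0.0393
grasp_force: 51.1
```

Call:
move_arm([
  [[-1, -1, 15, 0, 0], [-1, -2, 25, 0, 0], [-1, -2, 30, 0, 0], [-1, -2, 30, 0, 0], [-1, -2, 18, 0, 0], [-1, -2, 10, 0, 0], [-1, 0, 0, 0, 0], [-1, 0, 0, 0, 0]],
])

```text
t: 13.55
eef_pos: [0.5945, 0.0903, 0.1222]
tcp_rot: [[-0.127, 0.992, -0.001], [0.992, 0.127, -0.0], [0.0, -0.001, -1.0]]
wrist_force: [0.0, 0.2, -3.6]
opening: 0.0392
grasp_force: 51.3
```

Call:
move_arm([
  [[-1, 0, 1.5, 12, 0], [-1, 0, 0, 15, 0], [-1, 0, 0, 14, 0], [-1, 0, 0, 8, 0], [-1, 0, 0, 4, 0], [-1, 0, 0, 0, 0], [-1, 0, 0, 0, 0]],
])

```text
t: 14.13
eef_pos: [0.5963, 0.0907, 0.0699]
tcp_rot: [[-0.127, 0.992, -0.0], [0.992, 0.127, -0.0], [-0.0, -0.0, -1.0]]
wrist_force: [0.5, 0.6, -2.4]
opening: 0.0395
grasp_force: 51.4
```

```bash
python3 - <<'E'
from h import *
f=np.array([.6135,-.0462]);R=np.array([[.992,-.1253],[.1253,.992]])
for n in('top','wrist'):
    c=cap(n);save(c,n+'5.png');W=c['W'];hsv=cv2.cvtColor(c['pixels'],cv2.COLOR_RGB2HSV);H,S,V=[hsv[...,i].astype(int) for i in range(3)]
    L=(W[...,:2]-f)@R*1000
    m=(H>20)&(H<34)&(S>150)&(V>40)&(abs(L[...,0])<64)&(W[...,2]>.04)&(W[...,2]<.075)
    q=L[m].astype(np.float32);print(n,len(q),cv2.minAreaRect(q) if len(q)>5 else '',np.nanmedian(W[m][:,2]))
print(ctrl.get_obs()['eef_pos'],ctrl.get_obs()['wrist_force'])
E
```

```text
top 0  nan
wrist 12561 ((0.8169975280761719, 139.0503692626953), (103.64327239990234, 33.67207717895508), 0.05303933098912239) 0.06234023602116748
[0.5972 0.0907 0.0706] [ 0.3338  0.7247 -2.106 ]
  return np.nanmean(a, axis, out=out, keepdims=keepdims)
```

View pics/wrist5.png

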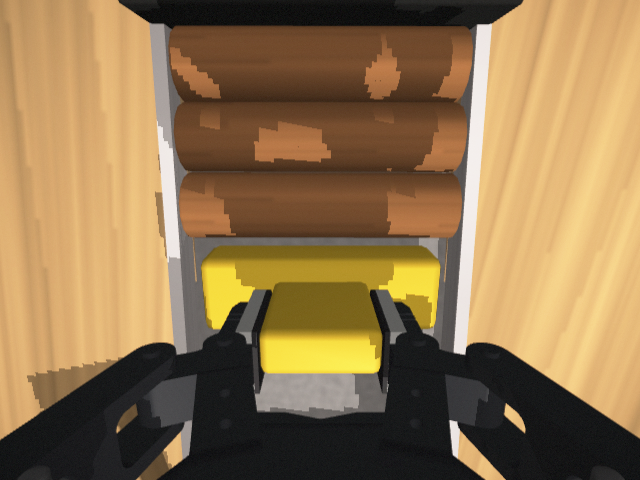

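The wrist view shows the chock square across the deck at (320,290), with a gap of about 5 mm to the third dowel (bottom edge at row 237). The dowels are closed up against the stop. Lower until contact, then slide forward.

Call:
move_arm([
  [[-1, 0, 0, 2, 0], [-1, 0, 0, 1.5, 0], [-1, 0, 0, 0, 0], [-1, 0, 0, 0, 0]],
])

```text
t: 14.57
eef_pos: [0.5965, 0.0906, 0.0663]
tcp_rot: [[-0.127, 0.992, -0.0], [0.992, 0.127, -0.0], [-0.0, -0.0, -1.0]]
wrist_force: [-1.1, 0.6, -1.9]
opening: 0.0393
grasp_force: 51.4
```

Call:
move_arm([
  [[-1, 0, 0, 1, 0], [-1, 0, 0, 0, 0], [-1, 0, 0, 0, 0]],
])

```text
t: 14.82
eef_pos: [0.5965, 0.0906, 0.0652]
tcp_rot: [[-0.127, 0.992, -0.0], [0.992, 0.127, 0.0], [0.0, -0.0, -1.0]]
wrist_force: [0.9, 0.0, -2.7]
opening: 0.0397
grasp_force: 51.4
```

Call:
move_arm([
  [[-1, 2, 0, 0.4, 0], [-1, 2, 0, 0.4, 0], [-1, 1, 0, 0.2, 0], [-1, 0, 0, 0, 0], [-1, 0, 0, 0, 0]],
])

```text
t: 15.23
eef_pos: [0.5963, 0.0953, 0.0647]
tcp_rot: [[-0.126, 0.992, 0.001], [0.992, 0.126, -0.001], [-0.001, 0.001, -1.0]]
wrist_force: [0.7, -2.2, 0.6]
opening: 0.0396
grasp_force: 51.7
```

Call:
move_arm([
  [[-1, 1, 0, 0.5, 0], [-1, 0, 0, 0, 0], [-1, 0, 0, 0, 0]],
])

```text
t: 15.48
eef_pos: [0.5963, 0.0955, 0.0646]
tcp_rot: [[-0.126, 0.992, 0.001], [0.992, 0.126, -0.003], [-0.003, 0.001, -1.0]]
wrist_force: [-0.3, -4.6, 4.8]
opening: 0.0392
grasp_force: 52.3
```

It is touching both the deck and the dowel. Release to a small opening and look before withdrawing.

Call:
move_arm([
  [[0.4, 0, 0, 0, 0], [0.4, 0, 0, 0, 0], [0.4, 0, 0, 0, 0], [0.4, 0, 0, 0, 0], [0.4, 0, 0, 0, 0], [0.4, 0, 0, 0, 0]],
])

```text
t: 15.98
eef_pos: [0.5957, 0.0968, 0.0637]
tcp_rot: [[-0.127, 0.992, -0.0], [0.992, 0.127, 0.0], [0.0, -0.0, -1.0]]
wrist_force: [-0.2, 0.2, 0.1]
opening: 0.0597
grasp_force: 0.0
```

Call:
move_arm([
  [[0.4, 0, 0, -10, 0], [0.4, 0, 0, -20, 0], [0.4, 0, 0, -30, 0], [0.4, 0, 0, -30, 0], [0.4, 0, 0, -20, 0], [0.4, 0, 0, 0, 0], [0.4, 0, 0, 0, 0]],
])

```text
t: 16.57
eef_pos: [0.5969, 0.0967, 0.1759]
tcp_rot: [[-0.127, 0.992, 0.004], [0.992, 0.127, 0.0], [-0.0, 0.004, -1.0]]
wrist_force: [0.4, -0.7, 0.1]
opening: 0.0601
grasp_force: 0.0
```

```bash
python3 - <<'E'
from h import *
f=np.array([.6135,-.0462]);R=np.array([[.992,-.1253],[.1253,.992]])
c=cap('wrist');save(c,'w6.png');W=c['W'];hsv=cv2.cvtColor(c['pixels'],cv2.COLOR_RGB2HSV);H,S,V=[hsv[...,i].astype(int) for i in range(3)]
L=(W[...,:2]-f)@R*1000;z=W[...,2]
Y=(H>20)&(H<34)&(S>150)&(V>40)&(abs(L[...,0])<64)
for a,b in((.045,.068),(.09,.115)):
    m=Y&(z>a)&(z<b);q=L[m].astype(np.float32);print(len(q),cv2.minAreaRect(q),np.polyfit(L[m][:,1],z[m]*1000,1))
k=(abs(L[...,0])<45)&(L[...,1]>155)&(L[...,1]<249)&~Y
for a in range(155,250,5):
    s=k&(abs(L[...,1]-a-2.5)<2.5);print(a,'%.1f'%(1000*np.nanmax(z[s])) if s.any() else '-',end='; ')
print(ctrl.get_obs()['eef_pos'])
E
```

```text
4836 ((0.7567062377929688, 143.61489868164062), (33.07495880126953, 103.52586364746094), 89.85956573486328) [-0.0911 69.4375]
1801 ((0.6900348663330078, 144.6549072265625), (39.89990997314453, 15.699481010437012), 0.032128725200891495) [ -0.2571 137.9484]
155 270.1; 160 276.1; 165 57.1; 170 59.0; 175 58.2; 180 57.6; 185 54.3; 190 52.7; 195 54.9; 200 56.1; 205 56.2; 210 54.7; 215 50.9; 220 50.0; 225 52.9; 230 53.9; 235 54.2; 240 51.7; 245 52.1; [0.5958 0.0967 0.1743]
```

View pics/w6.png

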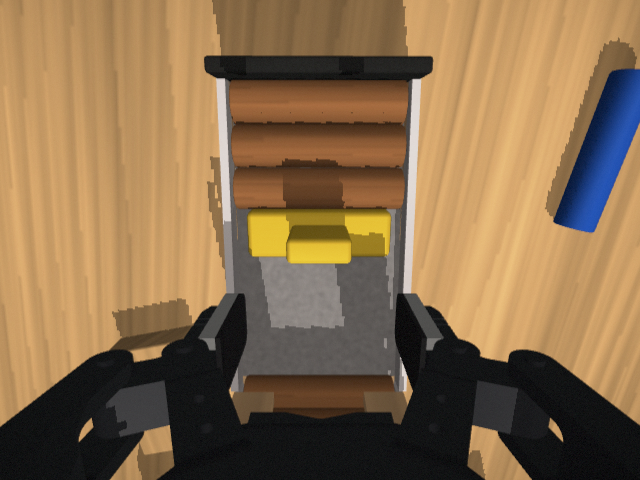

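The bar lies flat on the deck (slope 0.09), square to 0.1°, and its edge (row 209) meets the third dowel (row 208). I'll check the contact closely in a crop.

```bash
python3 -c "
import cv2;i=cv2.imread('pics/w6.png')[60:270,200:440];cv2.imwrite('pics/crop6.png',cv2.resize(i,None,fx=2.8,fy=2.8,interpolation=cv2.INTER_CUBIC)[:600])"
```

```text
(no output)
```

View pics/crop6.png

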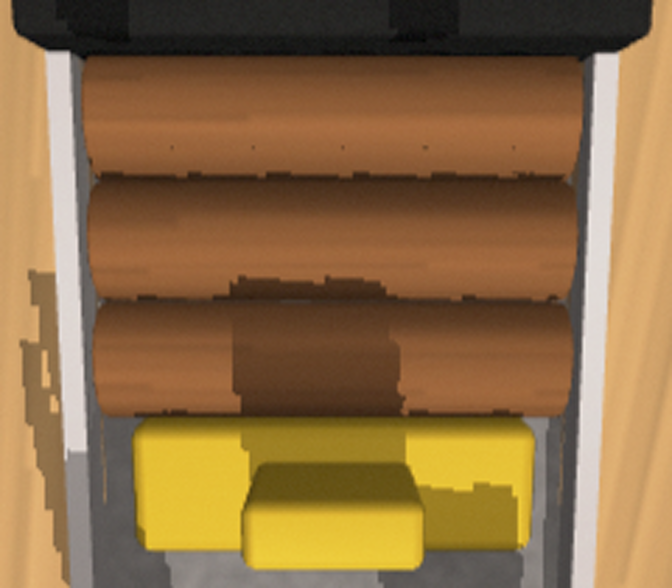

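The row looks closed and the bar's top edge meets the third dowel, but the bar could hide a small gap. I'll make sure with a gentle push from behind, using closed fingers.

Call:
move_arm([
  [[-1, -13, 0, 0, 0], [-1, -13, 0, 0, 0], [-1, -13, 0, 0, 0], [-1, 0, 0, 20, 0], [-1, 0, 0, 25, 0], [-1, 0, 0, 25, 0], [-1, 0, 0, 25, 0], [-1, 0, 0, 20, 0], [-1, 0, 0, 12, 0], [-1, 0, 0, 0, 0]],
])

```text
t: 17.45
eef_pos: [0.5982, 0.0567, 0.0434]
tcp_rot: [[-0.125, 0.992, -0.006], [0.992, 0.125, -0.0], [0.001, -0.006, -1.0]]
wrist_force: [-0.2, -0.0, 0.1]
opening: -0.0001
grasp_force: 0.0
```

Call:
move_arm([
  [[-1, 2, 0, 0, 0], [-1, 2, 0, 0, 0], [-1, 2, 0, 0, 0], [-1, 2, 0, 0, 0], [-1, 0, 0, 0, 0]],
])

```text
t: 17.87
eef_pos: [0.6004, 0.0664, 0.0479]
tcp_rot: [[-0.127, 0.992, 0.002], [0.992, 0.127, 0.0], [-0.0, 0.002, -1.0]]
wrist_force: [-0.7, 0.5, -0.4]
opening: 0.0002
grasp_force: 0.0
```

Call:
move_arm([
  [[-1, 1, 0, 0, 0], [-1, 1, 0, 0, 0], [-1, 0, 0, 0, 0]],
])

```text
t: 18.12
eef_pos: [0.5995, 0.0681, 0.047]
tcp_rot: [[-0.127, 0.992, 0.0], [0.992, 0.127, 0.0], [0.0, 0.0, -1.0]]
wrist_force: [0.6, -0.3, 0.7]
opening: 0.0001
grasp_force: 0.0
```

Call:
move_arm([
  [[-1, 1, 0, 0, 0], [-1, 0, 0, 0, 0]],
])

```text
t: 18.28
eef_pos: [0.5993, 0.069, 0.0468]
tcp_rot: [[-0.127, 0.992, -0.0], [0.992, 0.127, 0.0], [0.0, -0.0, -1.0]]
wrist_force: [-0.8, 0.2, 0.9]
opening: -0.0004
grasp_force: 0.0
```

Call:
move_arm([
  [[-1, 1, 0, 0, 0], [-1, 0, 0, 0, 0]],
])

```text
t: 18.45
eef_pos: [0.5992, 0.0693, 0.0468]
tcp_rot: [[-0.126, 0.992, 0.0], [0.992, 0.126, -0.001], [-0.001, -0.0, -1.0]]
wrist_force: [0.3, -1.3, 0.1]
opening: -0.0003
grasp_force: 1.0
```

Call:
move_arm([
  [[-1, 1, 0, 0, 0], [-1, 0, 0, 0, 0]],
])

```text
t: 18.62
eef_pos: [0.5992, 0.0695, 0.0468]
tcp_rot: [[-0.126, 0.992, 0.0], [0.992, 0.126, -0.003], [-0.003, -0.0, -1.0]]
wrist_force: [0.2, -4.2, 0.4]
opening: -0.0
grasp_force: 2.5
```

Call:
move_arm([
  [[-1, 1, 0, 0, 0], [-1, 0, 0, 0, 0]],
])

```text
t: 18.78
eef_pos: [0.5993, 0.0696, 0.0469]
tcp_rot: [[-0.125, 0.992, 0.0], [0.992, 0.125, -0.005], [-0.005, -0.0, -1.0]]
wrist_force: [0.5, -6.8, 1.0]
opening: 0.0003
grasp_force: 3.7
```

The force builds up with no travel, so the row is tight. Back off, rise and take a final look.

Call:
move_arm([
  [[-1, -2, 0, 0, 0], [-1, -4, 0, 0, 0], [-1, -6, 0, 0, 0], [-1, 0, 0, -20, 0], [-1, 0, 0, -35, 0], [-1, 0, 0, -35, 0], [-1, 0, 0, -35, 0], [-1, 0, 0, -30, 0], [-1, 0, 0, 0, 0], [-1, 0, 0, 0, 0]],
])

```text
t: 19.62
eef_pos: [0.602, 0.0598, 0.204]
tcp_rot: [[-0.127, 0.992, 0.005], [0.992, 0.127, 0.0], [-0.0, 0.005, -1.0]]
wrist_force: [-0.3, -0.7, -0.8]
opening: -0.0
grasp_force: 0.0
```

Call:
move_arm([
  [[-1, 0, -35, 0, 0], [-1, 0, -35, 0, 0], [-1, 0, -35, 0, 0], [-1, 0, -35, 0, 0], [-1, 0, -35, 0, 0], [-1, 0, 0, 0, 0]],
])

```text
t: 20.12
eef_pos: [0.4176, 0.0381, 0.1989]
tcp_rot: [[-0.126, 0.992, -0.011], [0.992, 0.126, 0.001], [0.002, -0.011, -1.0]]
wrist_force: [-0.1, 0.4, -0.9]
opening: -0.0003
grasp_force: 0.0
```

```bash
python3 chk.py t9.png; python3 -c "
import cv2;i=cv2.imread('pics/t9.png')[180:350,230:500];cv2.imwrite('pics/crop9.png',cv2.resize(i,None,fx=2.9,fy=2.9,interpolation=cv2.INTER_CUBIC))"
```

```text
0.03:-2 0.04:-2 0.05:-2 0.06:-2 0.07:-2 0.08:-2 0.09:-2 0.10:-2 0.11:-2 0.12:0 0.13:25 0.14:27 0.15:25 0.16:23 0.17:28 0.18:25 0.19:23 0.20:28 0.21:25 0.22:23 0.23:28 0.24:25 
pad z 0.14059294171664555
pile top z 0.09817943254960837
```

View pics/crop9.png

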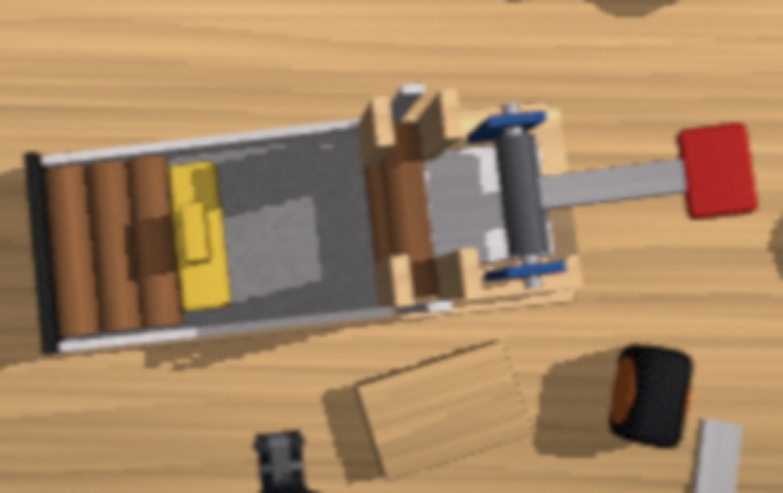

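The view from above shows three dowels against the stop at crop (70–155,245). The chock is square and snug behind them at (200,235), the lever is up, and two dowels are left in the magazine. Handing in.

```bash
python3 -c "
from workcell import ctrl
print(ctrl.job_done())"
```

```text
the job is handed in; nothing more can be done
None
```

The job is handed in at about 20 s of the 54 s: three dowels were counted out, two stay in the magazine, and the chock stands square and snug behind the third dowel with the robot clear; no verdict came back.

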